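# Open the twin-latched guard of a bearing run-in stand

## Robot

A 7-joint arm with a two-finger parallel gripper is mounted at the origin on a cart in front of the work surface, level with it; the furniture and walls round the work are solid. World frame = base frame: x ahead of the robot, y to its left, z up, the work surface at z = 0. Lengths are in m, angles in rad, forces in N, time in s.
With the tool pointing down it reaches from about 0.4 to 0.85 m from the base axis. Payload 4.4 kg.
Tool frame: the origin (TCP) lies midway between the tips of the shut fingers; the grasp point (between the pads) lies 19 mm behind it; z points along the fingers, y is the line along which they close (so a half turn about z gives the same grasp; the last joint's range is limited). The gripper opens to 94 mm and grips with 3 to 60 N. Pads are 16 mm wide; open, the fingers measure 119 mm over their backs; the gripper's body (75 mm by 177 mm) begins 78 mm behind the grasp point.
Start: joints at [-1.263, 0.628, 0.038, 1.517, -0.027, 0.996, -0.02], TCP at [0.237, 0.605, 0.171] pointing down, gripper open.
Joint ranges: [-3.06, 3.06], [-0.37, 2.12], [-1.25, 1.32], [0.18, 2.47], [-1.1, 4.24], [0.23, 1.98], [-2.94, 2.94]. Speed limits (rad/s): [2.57, 2.57, 3.14, 3.14, 3.14, 3.14, 3.14].

## Interface

Orientations are given as a unit quaternion [w, x, y, z].
In Python, from bench import robot gives the robot as it stands.
- The arm moves only by the shell command python3 -m jog 'ROWS' [OPENING]. ROWS is JSON, a list of rows, each a list of 6 numbers: the shift along the tool's x, y, z in mm, then the turn, a rotation vector about the tool's x, y, z in degrees. In form: [[x, y, z, wx, wy, wz], ...]. A call has 1 to 8 rows; each row is the pose to reach, as a shift and turn from the pose commanded when the call began, along the tool's axes at that moment; what a row does not reach only later rows make up. A row lasts 1/8 s, in which the tool goes at most 62.5 mm and 10.7 degrees, less where a joint would pass 70% of its speed; a pose out of reach is approached as far as the arm can. A call with a gripper value outside its range is refused whole. OPENING is the finger opening in mm, from 0 to 94, set as the call begins (- or left out, the last holds). The fingers move at their own pace and stop on an object; the grip force is fixed at half the most. Time passes only in rows, so rows that repeat a pose let the fingers close. It gives the time, the measured TCP pose, the force, the opening and the grip force at its end, in the units of the state.
- robot.get_obs(): the state, without advancing time (a new reading comes with each control period).
- robot.get_image(name): name is "scene" or "side" or "wrist"; returns a dict with "color" (420x560x3 uint8, red, green, blue), "intrinsics" (3x3 intrinsics, pixels), "R" (3x3) and "t" (3): a world point X has camera coordinates R X + t; the wrist camera has in their place "T_tool_cam" (4x4, takes a point from camera to tool coordinates, whose origin is the TCP and whose axes are the flange's). Camera axes: x right, y down, z forward; pixel columns grow to the right and rows downward; lengths in m; the calibration is good to about 2 mm. A picture is of the moment at which its call begins: read the wrist's pose just before it. There is no depth.
- robot.job_done(): hands the job in; it is judged then, once.
Trained networks look in the newest picture that a camera, given by its name, has taken for a name from the list of things; names that differ only in an ending like _2 or _b are one class to them, and where a whole thing is asked for, a point or a joint stands for the part that bears it (a point fixed in the world has none). Each returns a list of dicts, best first, with "confidence" (0 to 1); they miss things now and then, are a little off and sometimes report something else, mostly with a low value. They report only what shows in the picture. A call takes as long as a camera call.
- robot.boxes_of(camera, target): "at" ([x, y, z] in m, in the coordinates of the camera as it stood for that picture, good to about 4 mm: the middle of the surface that is visible of it).
- robot.cut_out(camera, target): "region" (420x560 bool, what is visible of it).
The state is a dict: "t": time; "q": joint angles; "qd": joint speeds; "joint_torque": joint torques, N m; "tcp_pos": TCP position; "orientation": TCP orientation; "contact_force": force on the tool from outside, world axes, zero at the start; "wrist_torque": the same for the moment, N m; "gripper_width": finger opening in m; "finger_force": force on a finger pad.
Only numpy, scipy, OpenCV 4.12 (cv2) and the standard library are available. Lean on these libraries where they do the work, as an engineer would, in place of code of your own. Each camera call takes 0.05 s, during which the arm holds its last target. There are 200 camera calls.

## Task

Open the guard of the bearing run-in stand so that the bearing can be taken out later: press its two latch pads down together, one fingertip on each, and keep both down until the guard has sprung up off the hooks. Then let go of the pads and push the guard back with a finger, past upright, until it lies open against its stop. Grasp and lift nothing, keep the stand where it is, and leave the bearing and the other things on the bench undisturbed.

Things in the scene. Friction and masses are not known exactly. Their poses are not given: they have to be found in the camera images.
- run_in_stand: bearing run-in stand: grey steel motor box, 205 mm front to back, 142 wide, deck 56 above the bench, 5 kg, loose on rubber feet; on the deck an aluminium pot under a flat clear-paned guard. Origin at bench level, 125 mm behind the front face, midway across; x to the stand's back (away from the robot), y to its left. Guard hinge along y at x = 74, z = 102.5 mm. Latch pads at x = -110, y = +-35 mm
- pad_left (a point): centre of the top of the left latch pad: round black rubber, 26 mm across, 88 mm above the bench when up, on the front arm of a steel rocker whose hook holds the guard's front edge; the hook swings forward as the pad goes down. Hook clear about 6 mm down, stop at about 12 mm; 0.5 to 3 N, more with depth; springs up when let go. Nothing stands between, in front of or above the pads. Moves with the pad
- pad_right (a point): the same for the right latch pad, 70 mm from the left one (centre to centre) towards the stand's -y
- latch_left (a joint): left latch rocker, rad: 0 pad up, hook over the guard's keeper; the hook is clear of the keeper from about 0.2; 0.45 pad at its stop
- latch_right (a joint): right latch rocker, the same values
- guard (a joint): guard hinge, rad: 0 shut. Either hook alone keeps it shut. With both hooks clear together, spring legs raise it in about 1 to 2 s to about 1.3 (75 deg), where it rests on them; left short of upright (1.57) it falls back there, past upright it falls back on its stop at 1.85. Light (0.2 kg): about 1 N at the front edge moves it
- guard_edge (a point): middle of the guard's front edge, 126 mm from the hinge axis; frame 7 mm thick, 124 mm wide. A finger lip (36 mm wide, 13 high) stands on the edge; two steel keepers reach 14 mm further forward at y = +-35 mm. Shut it is 102.5 mm above the bench, on its springs about 223, upright 228 (keeper tips 242). When raised, its underside faces the robot
- bearing_mid (a point): centre of the ball bearing (68 mm across, 20 mm high) that lies loose on the stand's spindle, inside the pot under the guard; its middle is 80 mm above the bench
- nest (a point): where the bearing's centre belongs on the stand's spindle
- bolt_m10: hex bolt standing on its head, 36 mm high, on the bench near the stand; origin at its foot
- washer: thick black washer, 33 mm across, lying on the bench near the stand; origin underneath
- screwdriver_a: screwdriver with a clear red grip, 167 mm long, lying on the bench beside the stand; origin underneath its middle
- solvent_tin: round white solvent tin with a plastic spout, 90 mm across, 127 mm high; origin underneath
- threadlock: black flat bottle with a white cone nozzle, 128 mm high; origin underneath
- bearing_carton: flat blue carton, 78 x 105 x 24 mm; origin underneath
- marker: capped marker, 126 mm long, lying on the bench; origin underneath its middle

How it is judged:
On the way:
1. both latch pads are held down together while the guard springs up off the hooks (value of joint each of latch_left, latch_right, guard above 0.12 rad), for 0.2 s.
At the end, for the whole second after the job is handed in: The guard lies back at rest against its stop (more than 1.75 rad open), both latch pads are up again, the stand stands flat within 30 mm of where it was, the bearing is on its spindle (within 12 mm) and no other thing on the bench has moved by 30 mm or more (value of joint guard above 1.75 rad and value of joint each of latch_left, latch_right below 0.05 rad and distance of each of run_in_stand, bolt_m10, washer, screwdriver_a, solvent_tin, threadlock, bearing_carton, marker from where it was at the start of the episode below 0.03 m and angle between run_in_stand's own z axis and vertical below 0.03 rad and distance between bearing_mid and nest below 0.012 m and velocity of joint guard below 0.05 rad/s); the robot touches nothing.
It fails at once if the stand is lifted, tipped or shoved away (30 mm, 0.1 rad) (distance of run_in_stand from where it was at the start of the episode above 0.03 m or angle between run_in_stand's own z axis and vertical above 0.1 rad).
It fails at once if the bearing is lifted or knocked out of its place (12 mm) (distance between bearing_mid and nest above 0.012 m).
It fails at once if another thing on the bench is lifted or displaced (30 mm) (distance of any of bolt_m10, washer, screwdriver_a, solvent_tin, threadlock, bearing_carton, marker from where it was at the start of the episode above 0.03 m).
It also fails if it takes over 45 s, if anything falls off the work surface, if the arm or the gripper's body presses on something with over 40 N, if the wrist force passes 120 N, or if a joint passes its speed limit or range.

## Working session

There is one attempt and no reset: what is moved stays moved. The work goes in short steps, Python scripts to look and compute and a shell command to move; the robot and the scene stay as the last step left them, time stands still between calls to the robot, and variables do not carry over. Pictures are saved under pics/ and viewed, at most 11 in all, crops included, and the job is handed in when it is done.

```bash
mkdir -p pics
cat > h.py <<'E'
import numpy as np,cv2
from bench import robot
from scipy.spatial.transform import Rotation as Ro
def toolT():
    o=robot.get_obs();q=o['orientation'];T=np.eye(4)
    T[:3,:3]=Ro.from_quat([q[1],q[2],q[3],q[0]]).as_matrix();T[:3,3]=o['tcp_pos'];return T
def img(c,fn=None):
    T=toolT();i=robot.get_image(c)
    if fn: cv2.imwrite('pics/'+fn,i['color'][:,:,::-1])
    if 'R' in i: W=np.eye(4);W[:3,:3]=np.array(i['R']).T;W[:3,3]=-W[:3,:3]@np.array(i['t'])
    else: W=T@np.array(i['T_tool_cam'])
    return i,W
def find(c,W,names):
    for n in names:
        for d in robot.boxes_of(c,n)[:2]:
            p=W[:3,:3]@np.array(d['at'])+W[:3,3]
            print(c,n,round(d['confidence'],2),(p*1000).round(0))
E
python3 - <<'E'
from h import *
o=robot.get_obs();print(o['t'],o['tcp_pos'],o['orientation']);print(toolT()[:3,:3].round(2))
for c in('scene','side'):
    i,W=img(c,c+'0.png'); find(c,W,['run_in_stand','pad_left','pad_right','guard_edge','bearing_mid','bolt_m10','washer','screwdriver_a','solvent_tin','threadlock','bearing_carton','marker'])
E
```

```text
0.0 [0.23704214 0.60443829 0.16976028] [-1.79252212e-04  1.85808706e-01  9.82585471e-01 -9.40116064e-04]
[[-0.93  0.37 -0.  ]
 [ 0.37  0.93 -0.  ]
 [ 0.   -0.   -1.  ]]
scene run_in_stand 0.58 [ 456. -273.   76.]
scene run_in_stand 0.39 [ 439. -203.   86.]
scene pad_right 0.84 [ 407. -265.   87.]
scene guard_edge 0.86 [ 506. -279.  105.]
scene washer 0.39 [ 522. -136.    3.]
scene screwdriver_a 0.82 [ 452. -386.   14.]
scene solvent_tin 0.65 [540.  30.  68.]
scene threadlock 0.86 [423.  25.  52.]
scene bearing_carton 0.74 [415. 220.  18.]
scene bearing_carton 0.2 [ 407. -262.   89.]
scene marker 0.82 [409. 103.  16.]
side run_in_stand 0.61 [ 473. -290.   81.]
side run_in_stand 0.3 [ 400. -266.   91.]
side pad_left 0.67 [ 428. -197.   89.]
side pad_left 0.61 [403. 104.  13.]
side pad_right 0.6 [ 403. -263.   88.]
side guard_edge 0.8 [ 506. -279.  107.]
side bolt_m10 0.31 [ 458. -393.   10.]
side screwdriver_a 0.56 [ 455. -389.   12.]
side solvent_tin 0.63 [546.  17.  64.]
side threadlock 0.72 [429.  17.  57.]
side bearing_carton 0.72 [421. 209.  21.]
side marker 0.5 [407. 105.  13.]
```

View pics/scene0.png

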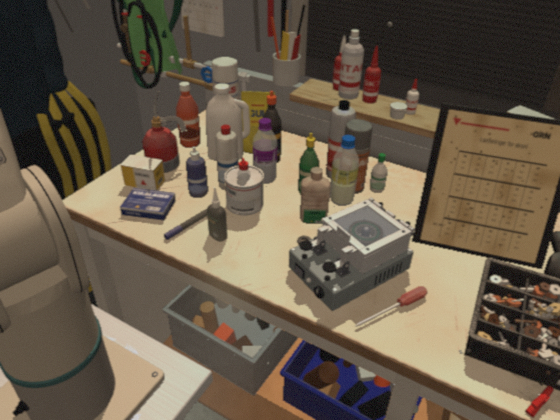

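View pics/side0.png

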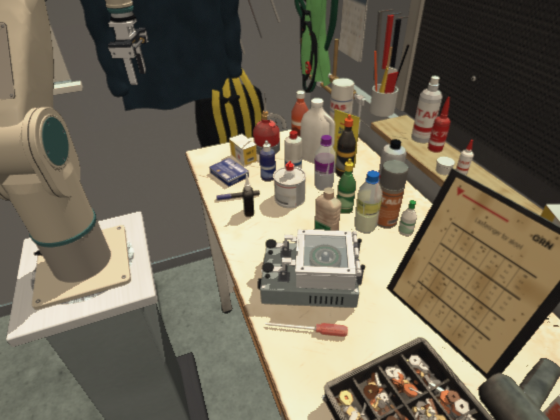

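The scene picture shows the stand at about (350, 245), guard shut, with its pads at the left front and the screwdriver in front-right. In the side view the pads are at about (270, 255–290). Nothing is above the stand. Moving there now.

```bash
python3 -m jog '[[-42,-37,-20,0,0,0],[-84,-74,-40,0,0,0],[-125,-112,-70,0,0,0],[-167,-149,-70,0,0,0],[-209,-186,-70,0,0,0],[-250,-223,-70,0,0,0],[-292,-261,-70,0,0,0],[-334,-298,-70,0,0,0]]' 58
python3 -m jog '[[-17,-52,0,0,0,0],[-34,-104,0,0,0,0],[-51,-156,0,0,0,0],[-68,-207,0,0,0,0],[-85,-259,0,0,0,0],[-102,-311,0,0,0,0],[-119,-363,0,0,0,0],[-136,-414,0,0,0,0]]'
python3 - <<'E'
from h import *
o=robot.get_obs();print(o['t'],o['q'],o['contact_force'],o['gripper_width'])
i,W=img('wrist','w1.png');print(np.array(i['T_tool_cam']).round(3)); find('wrist',W,['pad_left','pad_right','guard_edge','run_in_stand','bolt_m10','washer'])
E
```

```text
t: 2.3
tcp_pos: [0.4402, 0.2041, 0.241]
orientation: [0.0, 0.186, 0.983, 0.0]
contact_force: [0.9, 0.1, -0.9]
gripper_width: 0.0578
finger_force: 0.0
t: 3.3
tcp_pos: [0.4148, -0.231, 0.241]
orientation: [0.001, 0.186, 0.983, 0.0]
contact_force: [0.5, 0.3, -0.4]
gripper_width: 0.058
finger_force: 0.0
3.3 [ 0.19313713  0.30442141  0.33825724  1.89863779 -0.1224328   0.95741608
  1.78469015] [ 0.47137602  0.3183074  -0.42984015] 0.05795222671182602
[[ 0.001 -0.968 -0.251  0.072]
 [ 1.     0.001 -0.001 -0.   ]
 [ 0.001 -0.251  0.968 -0.213]
 [ 0.     0.     0.     1.   ]]
wrist pad_left 0.84 [ 429. -199.   86.]
wrist pad_right 0.92 [ 400. -259.   88.]
wrist guard_edge 0.76 [ 501. -266.  103.]
wrist guard_edge 0.54 [ 450. -375.   17.]
wrist run_in_stand 0.62 [ 462. -254.  103.]
wrist bolt_m10 0.18 [ 401. -260.   86.]
wrist washer 0.51 [ 510. -141.    6.]
```

View pics/w1.png

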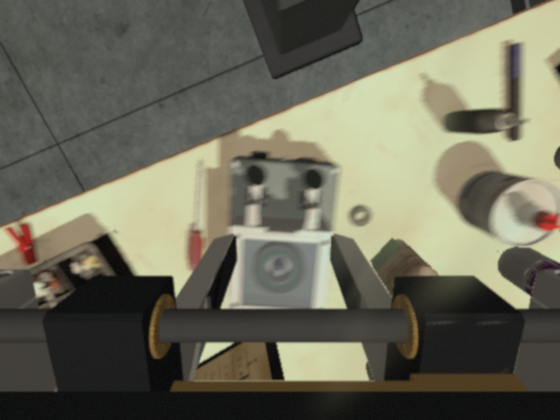

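The wrist view shows the pads at about (257,175) and (314,178), with the guard below them and the stand tilted about 3° in the image. The way down is clear. I'll compute the pad positions from these pixels.

```bash
cat >> h.py <<'E'
def pix(i,W,u,v,z):
    d=W[:3,:3]@np.linalg.inv(np.array(i['intrinsics']))@[u,v,1]
    return W[:3,3]+d*(z-W[2,3])/d[2]
E
python3 - <<'E'
from h import *
i,W=img('wrist');T=toolT()
P=[pix(i,W,257,175,.088),pix(i,W,314,178,.088)]
for n in('pad_right','pad_left'):
    r=robot.cut_out('wrist',n)
    for x in r[:2]:
        v,u=np.nonzero(x['region']);print(n,x['confidence'],u.mean(),v.mean(),u.size,u.min(),u.max(),v.min(),v.max())
print(np.round(P,4)*1000)
d=P[1]-P[0];print(np.hypot(*d[:2]),np.degrees(np.arctan2(-d[0],d[1])))
m=(P[0]+P[1])/2
print('mid in tool mm',(T[:3,:3].T@(m-T[:3,3])*1000).round(1),'tool yaw',np.degrees(np.arctan2(-T[0,1],T[1,1])))
print('edges', [ (pix(i,W,u,v,.056)*1000).round(0) for u,v in((233,157),(340,163))])
E
```

```text
pad_right 0.61 255.1673758865248 187.96028368794327 705 246 266 164 219
pad_left 0.56 313.38659793814435 191.51159793814432 776 304 325 167 223
pad_left 0.41 279.66633291614517 266.1949937421777 7990 228 332 219 307
[[ 387.8 -251.1   88. ]
 [ 415.8 -189.1   88. ]]
0.068024618571102 -24.24233061921161
mid in tool mm [ 15.2   2.  152.7] tool yaw -21.25313558741845
edges [array([ 359., -275.,   56.]), array([ 416., -150.,   56.])]
```

```bash
python3 -m jog '[[5,1,30,0,-4,1.5],[10,2,60,0,-8,3],[15,2,90,0,-8,3],[15,2,118,0,-8,3],[15,2,118,0,-8,3]]'
python3 - <<'E'
from h import *
o=robot.get_obs();print(o['q'].round(2) if hasattr(o['q'],'round') else o['q'])
i,W=img('wrist','w2.png')
E
```

```text
t: 4.42
tcp_pos: [0.4005, -0.2207, 0.1215]
orientation: [0.067, 0.211, 0.975, -0.012]
contact_force: [0.1, -0.6, -0.3]
gripper_width: 0.0581
finger_force: 0.0
[ 0.26  0.39  0.25  2.23 -0.27  0.41  1.87]
```

View pics/w2.png

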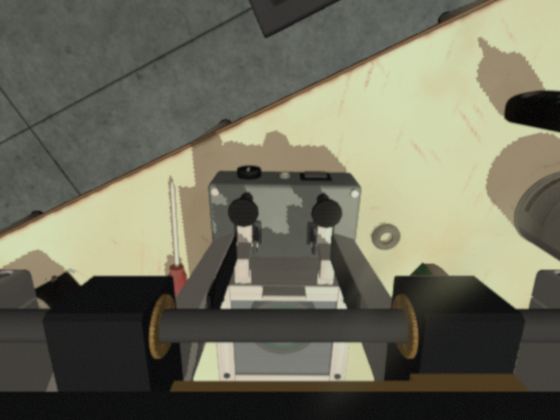

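Closer: pads at (243,212) and (326,212), level in the image, so the yaw is right. The fingertips end near (240,240) and (330,240).

Run:
```python
from h import *
i,W=img('wrist');T=toolT();K=np.array(i['intrinsics'])
P=[pix(i,W,243,212,.088),pix(i,W,326,212,.088)];m=(P[0]+P[1])/2
d=P[1]-P[0];print(np.round(P,4)*1000,np.hypot(*d[:2])*1000,np.degrees(np.arctan2(-d[0],d[1])))
print('mid tool',(T[:3,:3].T@(m-T[:3,3])*1000).round(1)); print(T[:3,:3].round(3))
for y in(-.035,.035):
    c=np.linalg.inv(np.array(i['T_tool_cam']))@[0,y,0,1];c=K@c[:3];print('tip px',c[:2]/c[2])
for dz in(0,-.012):
    for p in P: print((T[:3,:3].T@(p+[0,0,dz]-T[:3,3])*1000).round(1))
```

```text
[[ 388.2 -252.5   88. ]
 [ 416.6 -189.7   88. ]] 68.91448071670182 -24.372554088224312
mid tool [ 5.1  0.7 34.9]
[[-0.902  0.413  0.129]
 [ 0.409  0.911 -0.054]
 [-0.14   0.004 -0.99 ]]
tip px [235.74911077 229.88404696]
tip px [332.14003337 230.02249688]
[  5.1 -33.8  34.7]
[ 5.1 35.1 35. ]
[  6.8 -33.8  46.6]
[ 6.8 35.1 46.9]
```

```bash
python3 -m jog '[[3,1,14,0,0,0],[5,1,28,0,0,0],[6,1,36,0,0,0],[7,1,42,0,0,0],[7,1,45,0,0,0],[7,1,45,0,0,0],[7,1,45,0,0,0],[7,1,45,0,0,0]]'
python3 - <<'E'
from h import *
i,W=img('side','s2.png'); find('side',W,['guard_edge'])
E
```

```text
t: 5.52
tcp_pos: [0.4017, -0.2207, 0.0773]
orientation: [0.069, 0.211, 0.975, -0.013]
contact_force: [-0.1, -0.1, -0.4]
gripper_width: 0.0578
finger_force: 0.0
side guard_edge 0.94 [ 506. -277.  107.]
```

View pics/s2.png

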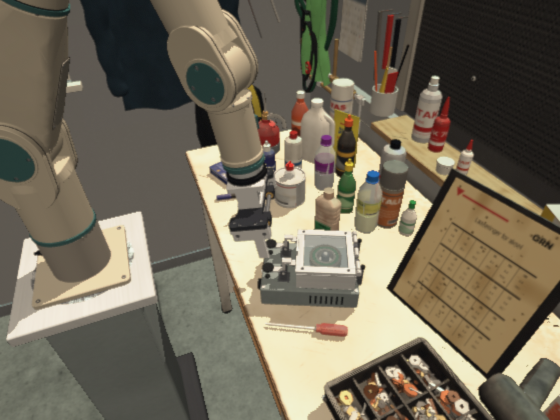

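No force and the guard is still shut, so the tips aren't pressing. Zooming in.

Run:
```python
from h import *
a,_=img('side');b,_=img('scene');c,_=img('wrist')
s=cv2.resize(a['color'][180:310,220:370],(400,347),interpolation=2)
t=cv2.resize(b['color'][180:310,260:410],(400,347),interpolation=2)
w=cv2.resize(c['color'][130:330,170:400],(288,250),interpolation=2)
o=np.zeros((600,800,3),np.uint8);o[:347,:400]=s;o[:347,400:]=t;o[350:,:288]=w
cv2.imwrite('pics/z1.png',o[:,:,::-1])
```

```text
(no output)
```

View pics/z1.png

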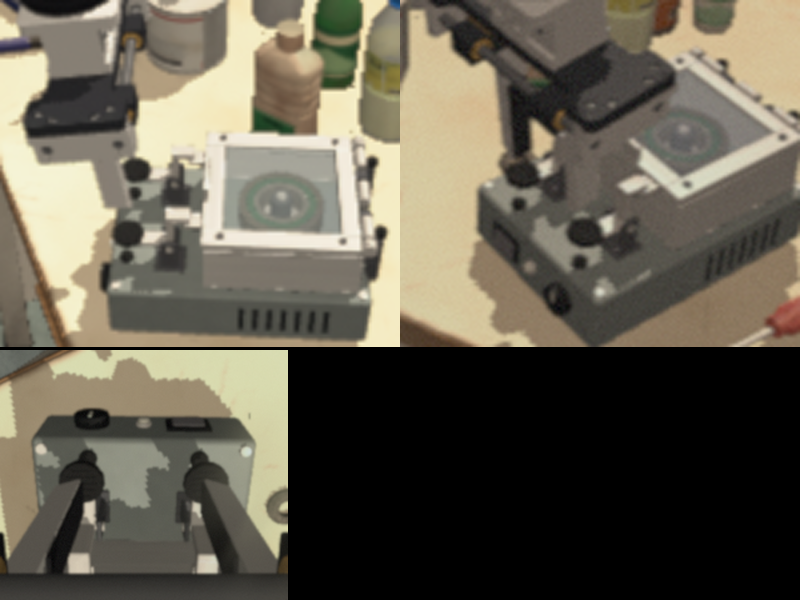

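Run:
```python
from h import *
T=toolT();print(T[:3,3])
ims={c:img(c) for c in('side','scene','wrist')}
def pr(c,X):
    i,W=ims[c];x=np.array(i['intrinsics'])@(W[:3,:3].T@(X-W[:3,3]));return x[:2]/x[2]
for c,(ox,oy,s) in dict(side=(220,180,400/150),scene=(260,180,400/150),wrist=(170,130,288/230)).items():
    for n,y in(('R',-.035),('L',.035)):
        X=T[:3,:3]@[0,y,0]+T[:3,3]; f=T[:3,:3]@[0,y,-.05]+T[:3,3]
        print(c,n,'tip crop',((pr(c,X)-[ox,oy])*s).round(),'50 up',((pr(c,f)-[ox,oy])*s).round())
    for n,P in(('padR',[.388,-.2525,.088]),('padL',[.4166,-.19,.088])): print(c,n,((pr(c,np.array(P))-[ox,oy])*s).round())
# triangulate pads from crop pixels in side & scene & wrist
px=dict(R=dict(side=(128,233),scene=(585,232),wrist=(82,480-350)),L=dict(side=(137,170),scene=(520,170),wrist=(205,485-350)))
for k,d in px.items():
    A=[];b=[]
    for c,(u,v) in d.items():
        if c=='scene':u-=400
        ox,oy,s=dict(side=(220,180,400/150),scene=(260,180,400/150),wrist=(170,130,288/230))[c]
        i,W=ims[c];r=W[:3,:3]@np.linalg.inv(np.array(i['intrinsics']))@[ox+u/s,oy+v/s,1];r/=np.linalg.norm(r)
        M=np.eye(3)-np.outer(r,r);A.append(M);b.append(M@W[:3,3])
    print(k,(np.linalg.lstsq(np.vstack(A),np.hstack(b),rcond=None)[0]*1000).round(1))
```

```text
[ 0.40154374 -0.22065311  0.07716667]
side R tip crop [127. 238.] 50 up [115. 194.]
side L tip crop [134. 175.] 50 up [123. 131.]
side padR [127. 228.]
side padL [134. 166.]
scene R tip crop [182. 239.] 50 up [180. 190.]
scene L tip crop [119. 182.] 50 up [114. 132.]
scene padR [184. 227.]
scene padL [122. 171.]
wrist R tip crop [ 82. 125.] 50 up [ 66. 161.]
wrist L tip crop [203. 125.] 50 up [220. 161.]
wrist padR [ 80. 135.]
wrist padL [204. 136.]
R [ 388.3 -252.8   82.7]
L [ 418.9 -189.1   84.1]
```

```bash
python3 -m jog '[[0.5,0,4,0,0,0],[0.5,0,4,0,0,0]]'; python3 -m jog '[[0.5,0,4,0,0,0],[0.5,0,4,0,0,0]]';  python3 -m jog '[[0.5,0,4,0,0,0],[0.5,0,4,0,0,0]]'
```

```text
t: 6.18
tcp_pos: [0.4013, -0.2205, 0.0727]
orientation: [0.068, 0.211, 0.975, -0.013]
contact_force: [0.2, 0.3, -0.4]
gripper_width: 0.0586
finger_force: 0.0
t: 6.42
tcp_pos: [0.4014, -0.2206, 0.0687]
orientation: [0.068, 0.211, 0.975, -0.013]
contact_force: [-0.2, -0.4, -0.3]
gripper_width: 0.0581
finger_force: 0.0
t: 6.68
tcp_pos: [0.4015, -0.2206, 0.0647]
orientation: [0.068, 0.211, 0.975, -0.013]
contact_force: [-0.1, -0.7, 1.0]
gripper_width: 0.0581
finger_force: 0.0
```

```bash
python3 -m jog '[[0.5,0,3,0,0,0],[0.5,0,4,0,0,0]]'; python3 -m jog '[[0.5,0,3,0,0,0],[0.5,0,4,0,0,0]]'
python3 - <<'E'
from h import *
a,_=img('side');b,W=img('scene');find('scene',W,['guard_edge','pad_left','pad_right'])
s=cv2.resize(a['color'][180:310,220:370],(400,347),interpolation=2)
t=cv2.resize(b['color'][180:310,260:410],(400,347),interpolation=2)
cv2.imwrite('pics/z2.png',np.hstack([s,t])[:,:,::-1])
E
```

```text
t: 6.92
tcp_pos: [0.4017, -0.2207, 0.0609]
orientation: [0.068, 0.211, 0.975, -0.013]
contact_force: [0.0, -0.1, -0.5]
gripper_width: 0.058
finger_force: 0.0
t: 7.18
tcp_pos: [0.4017, -0.2207, 0.0569]
orientation: [0.068, 0.211, 0.975, -0.013]
contact_force: [0.7, -0.6, 0.1]
gripper_width: 0.0579
finger_force: 0.0
scene guard_edge 0.74 [ 518. -297.  106.]
scene pad_left 0.72 [419. 219.  22.]
scene pad_left 0.58 [ 421. -200.   90.]
scene pad_right 0.63 [ 412. -266.   89.]
```

View pics/z2.png

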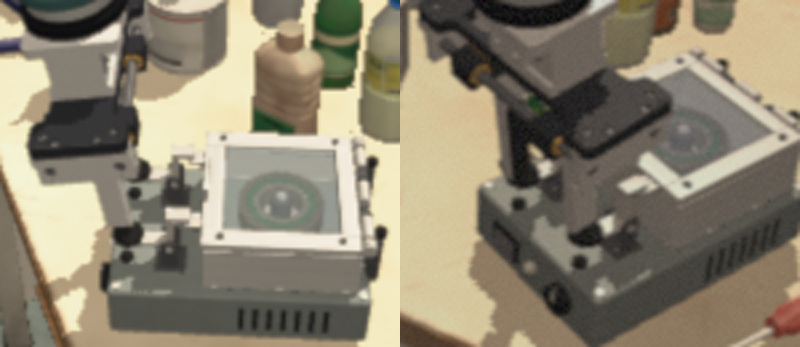

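The fingertips now sit just on or above the pads (side crop tip at (120,225), pad at (128,235)). With the fingers open the tips are higher than the TCP, and slightly robot-side. I'll shift 4 mm toward the stand and go on down.

```bash
python3 -m jog '[[-3,0,3,0,0,0],[-3.5,0,4,0,0,0]]'; python3 -m jog '[[0.5,0,3,0,0,0],[0.5,0,4,0,0,0]]'; python3 -m jog '[[0.5,0,3,0,0,0],[0.5,0,4,0,0,0]]'
```

```text
t: 7.68
tcp_pos: [0.4055, -0.2224, 0.0533]
orientation: [0.068, 0.211, 0.975, -0.013]
contact_force: [0.1, 0.1, 1.1]
gripper_width: 0.0581
finger_force: 0.5
t: 7.92
tcp_pos: [0.4052, -0.2222, 0.0492]
orientation: [0.068, 0.211, 0.975, -0.013]
contact_force: [-0.6, 0.9, 2.0]
gripper_width: 0.0582
finger_force: 0.8
t: 8.18
tcp_pos: [0.4051, -0.2221, 0.0453]
orientation: [0.068, 0.211, 0.975, -0.013]
contact_force: [-1.3, 1.2, 2.8]
gripper_width: 0.0582
finger_force: 1.7
```

```bash
python3 -m jog '[[0.3,0,2,0,0,0],[0.3,0,2,0,0,0],[0.3,0,2,0,0,0],[0.3,0,2,0,0,0]]'
python3 - <<'E'
from h import *
a,V=img('side');b,W=img('scene');find('scene',W,['guard_edge']);find('side',V,['guard_edge'])
s=cv2.resize(a['color'][180:310,220:370],(400,347),interpolation=2)
t=cv2.resize(b['color'][180:310,260:410],(400,347),interpolation=2)
cv2.imwrite('pics/z3.png',np.hstack([s,t])[:,:,::-1])
E
```

```text
t: 8.68
tcp_pos: [0.4052, -0.2221, 0.0434]
orientation: [0.068, 0.211, 0.975, -0.013]
contact_force: [-4.3, 0.4, 3.2]
gripper_width: 0.0583
finger_force: 2.1
scene guard_edge 0.69 [ 493. -292.   85.]
scene guard_edge 0.67 [ 505. -284.  141.]
side guard_edge 0.88 [ 510. -281.  138.]
```

View pics/z3.png

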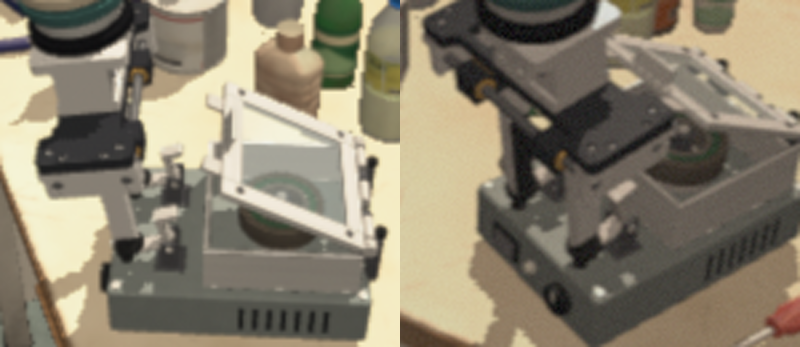

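The guard is rising, already about 35° open with both pads down. Holding.

```bash
python3 -m jog '[[0,0,0,0,0,0],[0,0,0,0,0,0],[0,0,0,0,0,0],[0,0,0,0,0,0],[0,0,0,0,0,0],[0,0,0,0,0,0],[0,0,0,0,0,0],[0,0,0,0,0,0]]'
python3 - <<'E'
from h import *
a,V=img('side');b,W=img('scene');find('scene',W,['guard_edge']);find('side',V,['guard_edge'])
E
```

```text
t: 9.88
tcp_pos: [0.4054, -0.2222, 0.0434]
orientation: [0.068, 0.211, 0.975, -0.013]
contact_force: [-5.3, 1.1, 3.7]
gripper_width: 0.0579
finger_force: 2.3
scene guard_edge 0.98 [ 548. -295.  178.]
side guard_edge 0.92 [ 541. -307.  197.]
```

```bash
python3 -m jog '[[2,0,-8,0,0,0],[2,0,-20,0,0,0],[2,0,-45,0,0,0],[2,0,-75,0,0,0],[2,0,-105,0,0,0],[2,0,-135,0,0,0],[2,0,-160,0,0,0],[2,0,-160,0,0,0]]'
python3 -m jog '[[0,0,0,0,0,0],[0,0,0,0,0,0],[0,0,0,0,0,0],[0,0,0,0,0,0]]' 0
python3 - <<'E'
from h import *
a,V=img('side');b,W=img('scene')
for n,c in(('scene',W),('side',V)): find(n,c,['guard_edge','pad_left','pad_right'])
T=toolT();print(T[:3,:3].round(3))
s=cv2.resize(a['color'][120:310,180:370],(400,400),interpolation=2)
t=cv2.resize(b['color'][120:310,230:420],(400,400),interpolation=2)
cv2.imwrite('pics/z4.png',np.hstack([s,t])[:,:,::-1])
m=np.array([.402,-.220]);sx=np.array([.911,-.413])
for d in(95,184,198):
    p=np.r_[m+sx*d/1000,.203];print(d,(T[:3,:3].T@(p-T[:3,3])*1000).round(0))
E
```

```text
t: 11.08
tcp_pos: [0.3858, -0.2138, 0.2038]
orientation: [0.072, 0.21, 0.975, -0.013]
contact_force: [-0.7, 0.4, -0.5]
gripper_width: 0.0578
finger_force: 0.0
t: 11.58
tcp_pos: [0.383, -0.213, 0.2012]
orientation: [0.068, 0.211, 0.975, -0.013]
contact_force: [-0.2, 0.2, -0.9]
gripper_width: 0.0212
finger_force: 0.0
scene guard_edge 0.62 [ 550. -299.  181.]
scene pad_left 0.53 [ 436. -200.   92.]
scene pad_right 0.7 [ 406. -262.   90.]
scene pad_right 0.18 [417. 220.  20.]
side guard_edge 0.84 [ 541. -305.  206.]
side pad_left 0.62 [394. 107.  15.]
side pad_left 0.61 [ 431. -199.   89.]
side pad_right 0.67 [ 401. -261.   85.]
side pad_right 0.59 [549.  18.  66.]
[[-0.902  0.413  0.128]
 [ 0.41   0.911 -0.054]
 [-0.139  0.004 -0.99 ]]
95 [-114.    1.   15.]
184 [-202.    1.   27.]
198 [-216.    1.   29.]
```

View pics/z4.png

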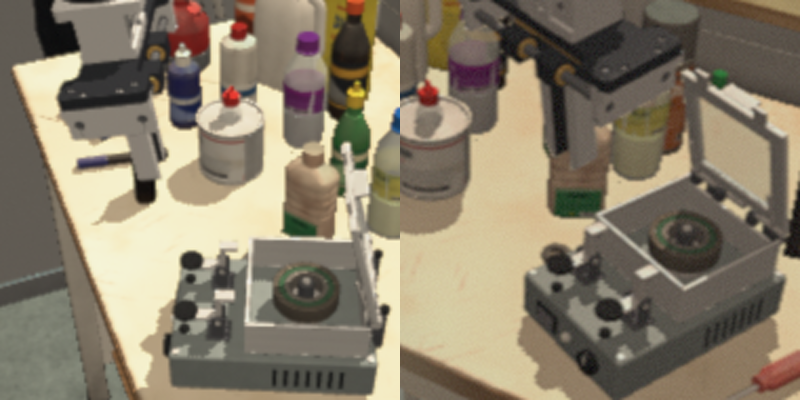

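The guard stands at about 75°, the pads are up, and the bearing is in its place. Next I'll push the guard at mid-width with the shut fingers.

```bash
python3 -m jog '[[-20,0,8,0,0,0],[-50,1,18,0,0,0],[-80,1,30,0,0,0],[-111,1,38,0,0,0],[-111,1,38,0,0,0]]' 0
python3 -m jog '[[-13,0,2,0,0,0],[-26,0,4,0,0,0],[-39,0,5,0,0,0],[-52,0,7,0,0,0],[-60,0,8,0,0,0]]'
python3 - <<'E'
from h import *
a,V=img('side');b,W=img('scene')
for n,c in(('scene',W),('side',V)): find(n,c,['guard_edge'])
E
```

```text
t: 12.6
tcp_pos: [0.4902, -0.2603, 0.1788]
orientation: [0.069, 0.21, 0.975, -0.014]
contact_force: [0.4, -0.4, 1.0]
gripper_width: 0.0004
finger_force: 0.0
t: 13.22
tcp_pos: [0.5445, -0.2848, 0.1797]
orientation: [0.068, 0.211, 0.975, -0.013]
contact_force: [-0.4, 0.7, 0.7]
gripper_width: 0.0007
finger_force: 0.2
scene guard_edge 0.75 [ 552. -307.  171.]
side guard_edge 0.77 [ 535. -330.  225.]
side guard_edge 0.3 [405. 107.  14.]
```

```bash
python3 -m jog '[[-8,0,1,0,0,0],[-16,0,2,0,0,0],[-24,0,3,0,0,0],[-32,0,4,0,0,0],[-40,0,5,0,0,0],[-46,0,6,0,0,0],[-46,0,6,0,0,0],[-46,0,6,0,0,0]]'
python3 - <<'E'
from h import *
a,V=img('side');b,W=img('scene')
for n,c in(('scene',W),('side',V)): find(n,c,['guard_edge'])
s=cv2.resize(a['color'][120:310,180:370],(400,400),interpolation=2)
t=cv2.resize(b['color'][120:310,260:450],(400,400),interpolation=2)
cv2.imwrite('pics/z5.png',np.hstack([s,t])[:,:,::-1])
E
```

```text
t: 14.42
tcp_pos: [0.5857, -0.3036, 0.1802]
orientation: [0.068, 0.211, 0.975, -0.013]
contact_force: [0.4, 0.0, -0.3]
gripper_width: 0.0007
finger_force: 0.0
scene guard_edge 0.72 [ 581. -315.  170.]
side guard_edge 0.71 [ 578. -321.  171.]
```

View pics/z5.png

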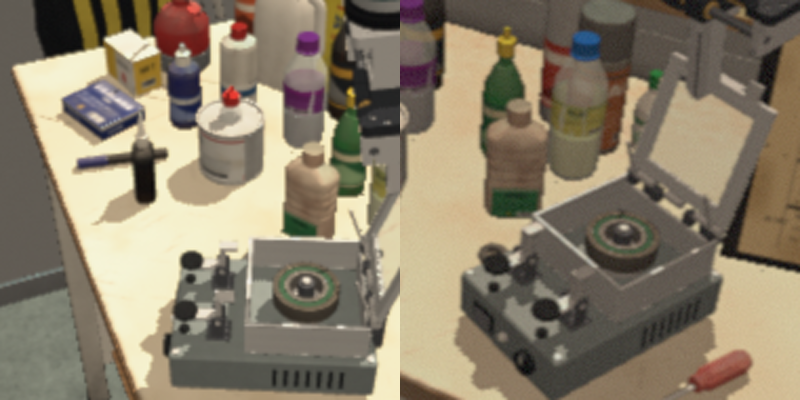

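The guard leans back past upright, with zero force on the finger. I'll retreat and check with the last picture.

```bash
python3 -m jog '[[15,0,-2,0,0,0],[40,0,-5,0,0,0],[80,0,-20,0,0,0],[130,0,-50,0,0,0],[180,0,-80,0,0,0],[200,0,-90,0,0,0],[200,0,-90,0,0,0],[200,0,-90,0,0,0]]'
python3 - <<'E'
from h import *
a,V=img('side');b,W=img('scene')
for n,c in(('scene',W),('side',V)): find(n,c,['guard_edge','run_in_stand','bolt_m10','washer','screwdriver_a','solvent_tin','threadlock'])
s=cv2.resize(a['color'][120:310,220:410],(400,400),interpolation=2)
t=cv2.resize(b['color'][120:310,260:450],(400,400),interpolation=2)
cv2.imwrite('pics/z6.png',np.hstack([s,t])[:,:,::-1])
# predicted edge at 1.85 and 1.3
h=np.array([.402,-.22])+np.array([.911,-.413])*.184
for an in(1.3,1.85):print(an,np.r_[h-np.array([.911,-.413])*.126*np.cos(an),.1025+.126*np.sin(an)].round(3))
E
```

```text
t: 15.62
tcp_pos: [0.3954, -0.2171, 0.2417]
orientation: [0.069, 0.211, 0.975, -0.013]
contact_force: [-0.0, 0.6, -1.1]
gripper_width: 0.0004
finger_force: 0.0
scene guard_edge 0.64 [ 585. -312.  171.]
scene guard_edge 0.38 [418. 220.  21.]
scene run_in_stand 0.81 [ 508. -288.   84.]
scene run_in_stand 0.52 [ 453. -389.   14.]
scene washer 0.57 [ 519. -136.    1.]
scene screwdriver_a 0.93 [ 450. -389.   14.]
scene solvent_tin 0.68 [539.  29.  71.]
side guard_edge 0.97 [ 581. -316.  173.]
side run_in_stand 0.72 [ 497. -288.   67.]
side run_in_stand 0.55 [ 579. -316.  175.]
side screwdriver_a 0.97 [ 454. -391.   10.]
side screwdriver_a 0.68 [ 579. -314.  176.]
side solvent_tin 0.71 [548.  16.  64.]
side solvent_tin 0.35 [ 498. -295.   69.]
side threadlock 0.83 [430.  14.  59.]
1.3 [ 0.539 -0.282  0.224]
1.85 [ 0.601 -0.31   0.224]
```

View pics/z6.png

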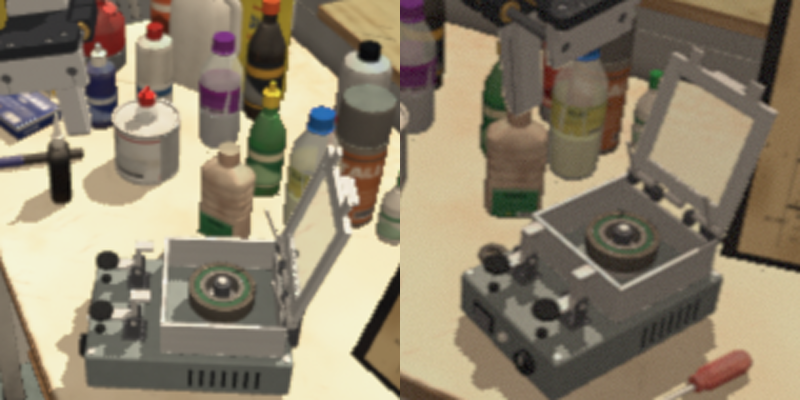

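The guard lies back past upright and stays there without the finger. The pads are up, the bearing is seated, the other things are unmoved, and the arm is clear. Handing in.

```bash
python3 -c "
from bench import robot
print(robot.job_done())"
```

```text
the job is handed in; nothing more can be done
None
```

I handed the job in without seeing a verdict: the guard lies open past upright, both pads are up, the bearing is seated, and the stand and other items looked undisturbed, though the detectors never reliably found the bolt.

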